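Slide the top-heavy battery pack into its charging dock and switch on the charge

ROBOT

A 6-joint arm with a two-finger parallel gripper is mounted at the origin on a cart in front of the work surface, level with it; the furniture and walls round the work are solid. World frame = base frame: x ahead of the robot, y to its left, z up, the work surface at z = 0. Lengths are in mm, angles in rad, forces in N, time in s.
With the tool pointing down it reaches from about 350 to 925 mm from the base axis. Payload 6.4 kg.
Tool frame: the origin (TCP) lies on the centre line of the jaws, within the pads' length; the fingertips stand 17 mm ahead of it and the grasp point (between the pads) lies 2 mm behind it; x points along the fingers, y is the direction in which the jaws open and shut, and the axes are right-handed (so a half turn about x gives the same grasp; the last joint's range is limited). The gripper opens to 85 mm and grips with 20 to 120 N. Pads are 22 mm wide; open, the fingers measure 114 mm over their backs; the gripper's body (76 mm by 85 mm) begins 54 mm behind the grasp point. The pads swing forward as they close: fully open they stand 13 mm farther back than shut.
Start: joints at [-1.292, 0.245, 1.558, -0, 1.339, -0.174], TCP at [284.372, -584.506, 248.29] pointing down, gripper open.
Joint ranges: [-3.13, 3.13], [-1.02, 2.26], [0.13, 2.54], [-0.95, 4.09], [0.21, 2.88], [-2.74, 2.74]. Speed limits (rad/s): [2.57, 2.57, 3.14, 3.14, 3.14, 3.14].

INTERFACE

Orientations are given as a unit quaternion [x, y, z, w].
In Python, from workcell import robot gives the robot as it stands.
- The arm moves only by the shell command python3 -m pendant 'ROWS' [OPENING]. ROWS is JSON, a list of rows, each a list of 4 numbers: the shift along the tool's x, y, z in m, then the turn about the tool's x in degrees. A call has exactly 10 rows; each row is the pose to reach, as a shift and turn from the pose measured when the call began, along the tool's axes at that moment; what a row does not reach only later rows make up. A row lasts 1/8 s, in which the tool goes at most 62.5 mm and 10.7 degrees, less where a joint would pass 70% of its speed; a pose out of reach is approached as far as the arm can. A call with a gripper value outside its range is refused whole. OPENING is the finger opening in m, from 0 to 0.0854, set as the call begins (- or left out, the last holds). The fingers move at their own pace and stop on an object; the grip force is fixed at half the most. Time passes only in rows, so rows that repeat a pose let the fingers close, or fill a call up. It gives the time, the measured TCP pose, the force and the opening at its end, in the units of the state.
- robot.sense(): the state, without advancing time (a new reading comes with each control period).
- robot.capture(name): name is "scene" or "top"; returns a dict with "image" (384x512x3 uint8, red, green, blue), "range_z" (384x512 float32, mm along the optical axis (not along the pixel's ray), 0 where there is no reading), "vertical_fov" (degrees; the focal length in pixels is half the picture's height over the tangent of half this angle, whatever the lens; pixels are square), "cx", "cy" (the principal point, pixels), "position" and "orientation" of the camera in the world. Camera axes: x right, y up, looking along -z (the intrinsics and any distortion apply to the point x, -y, -z); pixel columns grow to the right and rows downward; lengths in mm; the calibration is good to about 2 mm. A picture is of the moment at which its call begins.
- robot.close_job(): hands the job in, once; it reports no verdict.
Trained networks look in a picture, given as the dict that the camera call returned (one of the last four; its "shot" number tells which), for a name from the list of things; names that differ only in an ending like _2 or _b are one class to them, and where a whole thing is asked for, a point or a joint stands for the part that bears it (a point fixed in the world has none). Each returns a list of dicts, best first, with "p" (0 to 1); they miss things now and then, are a little off and sometimes report something else, mostly with a low value. They report only what shows in the picture. A call takes as long as a camera call.
- robot.boxes_of(query, picture): "bbox" ([left, top, right, bottom] as shares, 0 to 1, of the picture: columns of its width, rows of its height, round what is visible of it).
- robot.tip_of(query, picture): "point" ([row, column] as shares, 0 to 1, of the picture: columns of its width, rows of its height: a listed point, or the origin of a listed thing).
The state is a dict: "t": time; "q": joint angles; "joint_vel": joint speeds; "effort": joint torques, N m; "tool_pos": TCP position; "ee_rot": TCP orientation; "wrist_force": force on the tool from outside, world axes, zero at the start; "torque": the same for the moment, N m; "gripper_width": opening from 0.0 (shut) to 1.0 (fully open).
Only numpy, scipy, OpenCV 4.12 (cv2) and the standard library are available. Lean on these libraries where they do the work, as an engineer would, in place of code of your own. Each camera call takes 0.05 s, during which the arm holds its last target.

TASK

Put the tall green backup battery on charge without gripping or lifting it: it is top-heavy, so with the fingertips push it low, on its black foot only, and slide it upright between the aluminium guides of the charging dock until it is fully home against the end stops. Then press down the raised half of the dock's red rocker switch to turn the charge on, and leave the battery home and the other things on the bench where they are.

Things in the scene. Friction and masses are not known exactly. Their poses are not given: they have to be found in the camera images.
- pack: Battery pack, loose, about 1.2 kg, 221 mm tall. Origin: centre of its underside; own +x from its front (robot side) to its rear, which enters the dock first; z up. Black foot 110 (x) x 100 (y) x 30 mm high, vertical corners rounded 10 mm; the tall case stands on its rear. Bench friction about 0.6: 4 to 11 N slide it; pushed higher than 60 to 90 mm it tips over its rear edge.
- pack_case: Green upper case with its black carrying handle, fixed on the foot; not to be pushed or held. 70 (x) x 96 (y) x 158 mm, 30 to 188 mm above the bench, handle to 221 mm. Origin: centre of its underside, 19 mm behind (+x of) the pack's origin; its front face is 16 mm in front of the pack's origin, so the front 39 mm of the foot is a step, open above.
- pack_push (a point): Centre of the front face of the pack's foot (55 mm in front of the pack's origin), on a grey kick plate, 15 mm above the bench: push here along +x. Two fingers some 60 mm apart keep the pack square to them.
- dock: Charging dock, fixed. Origin: on the bench, where the pack's origin stands when home (pack and dock axes then coincide). Own +x is the way in, y left, z up. No floor: the pack slides on the bench. Rubber end stops at x = 55 mm, charger housing 140 mm high behind them (x = 62 to 94, y = +-77). Low white switch pod on the right: x = -18 to 93, y = -95 to -161, 48 mm high.
- dock_mouth (a point): Point on the bench midway between the front ends of the dock's two aluminium guide cheeks, at dock x = -54 mm, y = 0; axes as the dock. The cheeks are 40 mm high: inner faces at y = +-75 mm here, narrowing to +-56 mm at dock x = -18 mm, then straight to the charger housing (6 mm play on each side of the pack).
- contact (a joint): Sprung contact block of the dock, between the end stops: 0 = standing 10 mm proud of the stops (no pack), 0.010 m = pressed fully in by a pack that is home. It pushes back with only 0.6 to 2.1 N, less than the pack's friction, so the pack stays where it is left.
- rocker (a joint): Red rocker switch on top of the pod, 52 x 32 mm: 0 = off, its near half (robot side) stands up; 0.34 rad = on, near half pressed level. It takes about 3 N at the near half and stays where it is left.
- rocker_press (a point): Point on the top of the rocker's near half, 16 mm (along the dock's -x) from its pivot, which lies at dock x = 16, y = -128, z = 55.5 mm; it moves with the rocker. When off the point is 61 mm above the bench and the half's near edge about 64 mm; when on the half is level at 55.5 mm. The black bezel round it is 50.5 mm above the bench.
- rack: Orange tube rack with capped tubes, 52 x 132 x 61 mm, bystander right of the dock, at the back. Origin: centre of its underside.
- vial_white: Small vial with yellowish contents and white cap, diameter 24, height 50 mm, bystander on the left. Origin: centre of its underside.
- vial_pink: Small vial with pink contents and white cap, diameter 24, height 50 mm, bystander on the left. Origin: centre of its underside.
- tape: Roll of cream label tape lying flat, diameter 68, height 19 mm, bystander on the left. Origin: centre of its underside.
- amber: Amber bottle with white cap, diameter 60, height 114 mm, bystander on the left. Origin: centre of its underside.
- timer: Grey-white bench timer lying flat, 55 x 65 x 18 mm, bystander at the front right. Origin: centre of its underside.
- red_marker: Felt pen with red cap, 133 mm long, 14 mm thick, lying at the bench's front edge, bystander. Origin: centre of its underside.

How it is judged:
By the outcome, as a careful person would: the job done as asked, in the order asked, and still so for the second after the job is handed in, with the robot touching nothing.
It also fails if it takes over 64 s, if anything falls off the work surface, if the arm or the gripper's body presses on something with over 40 N, if the wrist force passes 120 N, or if a joint passes its speed limit or range.

## Working session

There is one attempt and no reset: what is moved stays moved. The work goes in short steps, Python scripts to look and compute and a shell command to move; the robot and the scene stay as the last step left them, time stands still between calls to the robot, and variables do not carry over. Pictures are saved under pics/ and viewed, and the job is handed in when it is done.

```bash
mkdir -p pics; ls; cat > h.py <<'E'
import numpy as np, cv2
from scipy.spatial.transform import Rotation as R
from workcell import robot
def f_of(c): return c["image"].shape[0]/2/np.tan(np.radians(c["vertical_fov"])/2)
def cloud(c):
    f=f_of(c); h,w=c["range_z"].shape; v,u=np.mgrid[0:h,0:w]; z=c["range_z"]
    P=np.stack([(u-c["cx"])/f*z,-(v-c["cy"])/f*z,-z],-1)
    W=P@R.from_quat(c["orientation"]).as_matrix().T+np.array(c["position"]); W[z<=0]=np.nan
    return W
def ray(c,row,col,zw):
    f=f_of(c); d=np.array([(col-c["cx"])/f,-(row-c["cy"])/f,-1.]); d=R.from_quat(c["orientation"]).as_matrix()@d
    p=np.array(c["position"]); return p+d*(zw-p[2])/d[2]
E
python3 - <<'E'
from h import *
for n in ("scene","top"):
    c=robot.capture(n); cv2.imwrite(f"pics/{n}0.png",c["image"][:,:,::-1])
    np.save(f"{n}0.npy",cloud(c)); print(n,{k:v for k,v in c.items() if k not in("image","range_z")})
    for q in ("pack","pack_push","dock","dock_mouth","rocker_press","rocker","pack_case"):
        try: print(q,[(round(d["p"],2),np.round([d["point"][0]*384,d["point"][1]*512])) for d in robot.tip_of(q,c)[:2]],[(round(d["p"],2),np.round(np.array(d["bbox"])*[512,384,512,384])) for d in robot.boxes_of(q,c)[:2]])
        except Exception as e: print(q,e)
print(robot.sense())
E
```

```text
pics
scene {'vertical_fov': 51.45589289327806, 'cx': 256.5875634765846, 'cy': 192.44030768739805, 'position': array([-179.80195561,  690.66374062,  570.06284858]), 'orientation': array([-0.22874018,  0.45757823,  0.77881305, -0.36297427]), 'shot': 1}
pack [(0.84, array([231., 271.]))] [(0.92, array([238., 146., 299., 246.]))]
pack_push [(0.17, array([195., 389.]))] [(0.92, array([241., 142., 298., 244.]))]
dock [(0.56, array([221., 224.]))] [(0.64, array([178., 158., 240., 238.]))]
dock_mouth [] [(0.77, array([179., 157., 241., 235.]))]
rocker_press [(0.47, array([176., 248.]))] [(0.67, array([204., 202., 212., 211.]))]
rocker it knows: amber, dock, dock_mouth, pack, pack_case, pack_push, rack, red_marker, rocker_press, tape, timer, vial_pink, vial_white
pack_case [(0.73, array([215., 264.]))] [(0.77, array([239., 146., 284., 226.]))]
top {'vertical_fov': 45.22829550070969, 'cx': 261.975240119833, 'cy': 189.61646335426101, 'position': array([ 411.69857425,   90.70371342, 1351.51416186]), 'orientation': array([-0.0476029 ,  0.03998814,  0.71280846, -0.69859789]), 'shot': 2}
pack [(0.6
[... 563 characters left out ...]
4, array([225., 203., 269., 239.]))]
{'t': 1.3, 'q': array([-1.29209006e+00,  2.45109153e-01,  1.55782712e+00, -1.84281962e-05,
        1.33870319e+00, -1.74133132e-01]), 'joint_vel': array([-0.00107026,  0.00023663,  0.00041149,  0.00010347, -0.00017692,
        0.00097522]), 'effort': array([ 4.94957985e-04, -4.29507887e+01, -3.26419723e+01, -1.20143600e-04,
        4.99125144e-04, -6.96862621e-07]), 'tool_pos': array([ 284.36973204, -584.49189947,  248.26979489]), 'ee_rot': array([-0.68905132, -0.15875609,  0.68906572, -0.1587237 ]), 'wrist_force': array([ 0.28371344,  0.27518672, -0.24162811]), 'torque': array([ 0.0315857 ,  0.02216988, -0.05624875]), 'gripper_width': 0.9997159690216214}
```

```bash
python3 - <<'E'
import cv2
a=cv2.imread("pics/scene0.png"); cv2.imwrite("pics/s0z.png",cv2.resize(a[120:270,150:350],None,fx=4,fy=4,interpolation=cv2.INTER_CUBIC))
a=cv2.imread("pics/top0.png"); cv2.imwrite("pics/t0z.png",cv2.resize(a[120:270,160:360],None,fx=4,fy=4,interpolation=cv2.INTER_CUBIC))
E
```

```text
(no output)
```

View pics/top0.png

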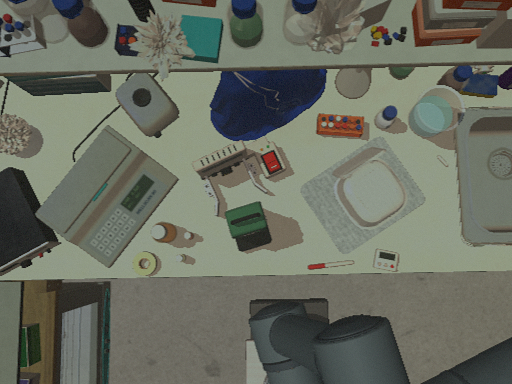

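View pics/scene0.png

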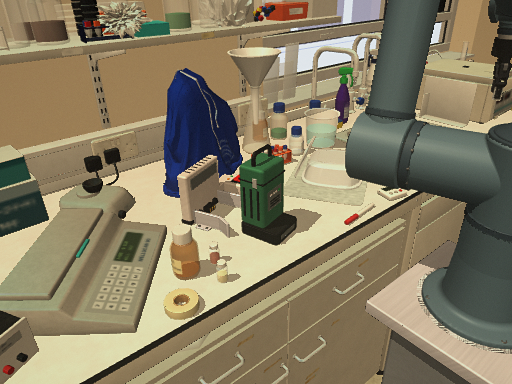

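```bash
ls pics
```

```text
s0z.png
scene0.png
t0z.png
top0.png
```

View pics/t0z.png

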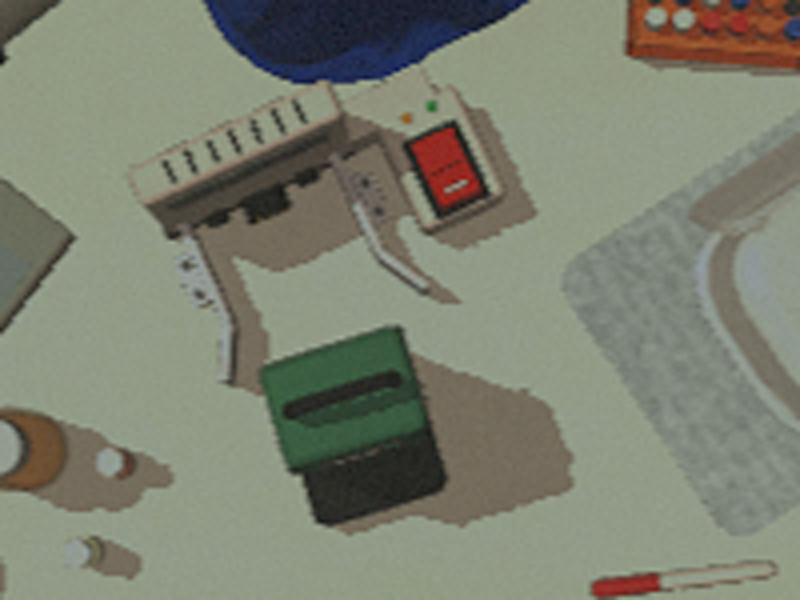

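View pics/s0z.png

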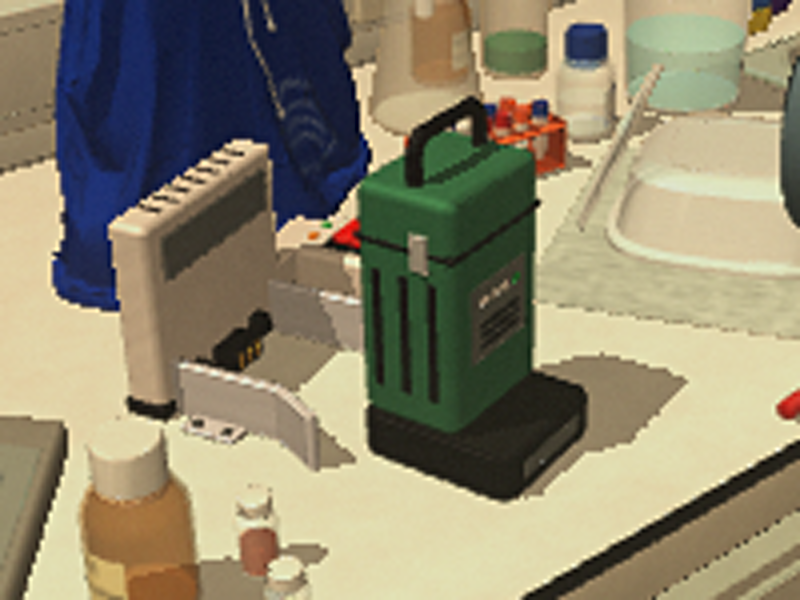

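```bash
python3 - <<'E'
from h import *
W=np.load("top0.npy"); 
img=cv2.imread("pics/top0.png")
def sel(u0,v0,u1,v1,z0,z1):
    S=W[v0:v1,u0:u1].reshape(-1,3); return S[(S[:,2]>z0)&(S[:,2]<z1)]
B=W[190:215,290:300].reshape(-1,3); print("bench z",np.nanmean(B[:,2]))
B=W[225:240,205:215].reshape(-1,3); print("bench z",np.nanmean(B[:,2]))
for n,a in dict(housing=(185,135,255,185,130,150),pod=(240,140,295,185,43,53),rock=(255,140,290,180,52,70),case=(220,190,280,245,180,196),step=(220,215,285,260,25,36),handle=(220,190,280,245,205,235),rackt=(310,100,370,140,30,70),cheeks=(200,150,285,230,34,43)).items():
    S=sel(*a); 
    if len(S)<3: print(n,len(S)); continue
    r=cv2.minAreaRect(S[:,:2].astype(np.float32)); print(n,len(S),np.round(S.mean(0),1),"zmed",round(np.median(S[:,2]),1),np.round(r[0],1),np.round(r[1],1),round(r[2],2))
    if n=="cheeks":
        print(np.round(S[np.argsort(S[:,0])][:8],0)); 
Ws=np.load("scene0.npy")
# front bench edge
for u in (200,250,290): 
    col=W[255:285,u]; print(u,np.round(col[::3],0).tolist())
E
```

```text
bench z -0.3784988045534003
bench z -0.3907859919161668
housing 619 [657.4 218.6 138.6] zmed 138.7 [657.9 218.8] [ 33.1 148.6] 23.93
pod 615 [676.4  96.1  47.9] zmed 47.9 [665.  103.3] [114.4 106.3] 28.2
rock 251 [655.3  78.5  57. ] zmed 56.0 [672.6  84.8] [101.1  58. ] 19.0
case 881 [483.  145.9 186.9] zmed 186.9 [484.  146.3] [69.6 95.4] 16.28
step 451 [431.9 131.6  30. ] zmed 29.9 [432.6 131.7] [40.7 99.2] 16.06
handle 123 [483.7 146.4 217.9] zmed 218.5 [484.1 146.3] [ 9.9 76. ] 16.09
rackt 803 [ 763.  -126.    47.2] zmed 43.4 [ 764.8 -126.7] [132.3  53.9] 84.01
cheeks 285 [603.4 171.3  39.3] zmed 39.4 [599.3 162.8] [221.9 221.4] 74.96
[[465.  91.  34.]
 [505. 238.  42.]
 [508. 241.  40.]
 [508. 239.  38.]
 [508. 236.  36.]
 [511. 236.  40.]
 [511. 239.  40.]
 [511. 241.  40.]]
200 [[392.0, 288.0, -1.0], [384.0, 287.0, 1.0], [375.0, 288.0, 1.0], [366.0, 288.0, -3.0], [358.0, 288.0, 1.0], [349.0, 288.0, 1.0], [341.0, 287.0, 2.0], [332.0, 288.0, 0.0], [266.0, 418.0, -893.0], [252.0, 417.0, -885.0]]
250 [[390.0, 142.0, -4.0], [381.0, 142.0, -4.0], [373.0, 142.0, 5.0], [364.0, 142.0, 3.0], [355.0, 143.0, -1.0], [347.0, 143.0, -2.0], [338.0, 143.0, 4.0], [274.0, 179.0, -914.0], [260.0, 178.0, -903.0], [246.0, 178.0, -900.0]]
290 [[387.0, 26.0, -0.0], [379.0, 26.0, -5.0], [370.0, 27.0, 4.0], [362.0, 27.0, -2.0], [353.0, 27.0, 2.0], [344.0, 27.0, -5.0], [336.0, 27.0, 0.0], [271.0, -15.0, -907.0], [258.0, -14.0, -894.0], [243.0, -13.0, -898.0]]
```

```bash
python3 - <<'E'
from h import *
W=np.load("top0.npy"); img=cv2.imread("pics/top0.png")
def toD(P,o,y):
    c,s=np.cos(y),np.sin(y); d=P[...,:2]-o; return np.stack([d[...,0]*c+d[...,1]*s,-d[...,0]*s+d[...,1]*c,P[...,2]],-1)
# housing yaw: fit from long edges
S=W[135:185,185:255].reshape(-1,3); H=S[(S[:,2]>130)&(S[:,2]<150)]
m=H[:,:2].mean(0); ev,V=np.linalg.eigh(np.cov(H[:,:2].T)); a=V[:,0]*np.sign(V[0,0]); print("pca yaw",np.degrees(np.arctan2(a[1],a[0])))
for deg in (23.5,24,24.5):
    y=np.radians(deg); o=m-78*np.array([np.cos(y),np.sin(y)])
    D=toD(W.reshape(-1,3),o,y)
    hd=D[(D[:,2]>130)&(D[:,2]<150)&(abs(D[:,1])<120)&(D[:,0]>30)&(D[:,0]<120)]
    ph=D[(D[:,2]>44)&(D[:,2]<52)&(D[:,1]<-85)&(D[:,1]>-170)&(D[:,0]>-40)&(D[:,0]<110)]
    print(deg,o.round(1),"house",np.percentile(hd,[1,99],axis=0).round(1)[:,:2].tolist(),"pod",np.percentile(ph,[1,99],axis=0).round(1)[:,:2].tolist())
    ck=D[(D[:,2]>33)&(D[:,2]<46)&(abs(D[:,1])>45)&(abs(D[:,1])<90)&(D[:,0]>-65)&(D[:,0]<50)]
    for x0 in range(-60,50,12):
        k=ck[(ck[:,0]>=x0)&(ck[:,0]<x0+12)]; print(x0,[ (len(q),q[:,1].min().round(1),q[:,1].max().round(1)) if len(q) else None for q in (k[k[:,1]>0],k[k[:,1]<0])])
E
```

```text
pca yaw 23.971798441311645
23.5 [585.8 187.5] house [[63.7, -72.8], [93.9, 71.8]] pod [[-13.8, -159.8], [93.4, -86.7]]
-60 [(6, np.float64(74.2), np.float64(80.5)), (5, np.float64(-83.1), np.float64(-76.7))]
-48 [(15, np.float64(66.2), np.float64(79.3)), (13, np.float64(-81.6), np.float64(-69.8))]
-36 [(13, np.float64(60.0), np.float64(71.0)), (12, np.float64(-73.5), np.float64(-64.5))]
-24 [(12, np.float64(56.5), np.float64(65.4)), (15, np.float64(-69.4), np.float64(-57.7))]
-12 [(11, np.float64(55.9), np.float64(62.0)), (11, np.float64(-63.8), np.float64(-57.3))]
0 [(13, np.float64(54.9), np.float64(62.7)), (13, np.float64(-64.9), np.float64(-56.8))]
12 [(12, np.float64(55.2), np.float64(63.1)), (12, np.float64(-64.5), np.float64(-56.7))]
24 [(11, np.float64(56.1), np.float64(62.6)), (10, np.float64(-63.8), np.float64(-57.4))]
36 [(13, np.float64(55.1), np.float64(63.0)), (10, np.float64(-63.6), np.float64(-57.0))]
48 [(1, np.float64(61.9), np.float64(61.9)), (2, np.float64(-61.8), np.float64(-58.0))]
24 [586.1 186.9] house [[63.6, -72.9], [94.1, 71.8]] pod [[-14.8, -159.4], [92.6,
[... 1165 characters left out ...]
4(63.3), np.float64(73.0)), (12, np.float64(-70.2), np.float64(-61.3))]
-24 [(12, np.float64(58.1), np.float64(67.1)), (14, np.float64(-66.3), np.float64(-56.1))]
-12 [(12, np.float64(57.3), np.float64(63.4)), (11, np.float64(-62.3), np.float64(-55.9))]
0 [(11, np.float64(56.2), np.float64(63.9)), (13, np.float64(-63.6), np.float64(-55.7))]
12 [(13, np.float64(56.3), np.float64(64.2)), (11, np.float64(-63.4), np.float64(-55.7))]
24 [(12, np.float64(56.9), np.float64(63.3)), (10, np.float64(-63.0), np.float64(-56.6))]
36 [(11, np.float64(55.7), np.float64(63.5)), (11, np.float64(-63.0), np.float64(-56.4))]
48 [(2, np.float64(57.1), np.float64(59.5)), (1, np.float64(-61.3), np.float64(-61.3))]
```

```bash
cat >> h.py <<'E'
DO=np.array([586.1,187.2]); DY=24.0
def st(s=None):
    s=s or robot.sense(); M=R.from_quat(s["ee_rot"]).as_matrix(); return s,np.array(s["tool_pos"]),M
def dock2w(x,y):
    a=np.radians(DY); return DO+np.array([x*np.cos(a)-y*np.sin(a),x*np.sin(a)+y*np.cos(a)])
def w2dock(p):
    a=np.radians(DY); d=np.array(p)[:2]-DO; return np.array([d[0]*np.cos(a)+d[1]*np.sin(a),-d[0]*np.sin(a)+d[1]*np.cos(a)])
def report():
    s,p,M=st(); print("t",round(s["t"],2),"tcp",p.round(1),"dock",w2dock(p).round(1),"toolz yaw",round(np.degrees(np.arctan2(M[1,2],M[0,2])),2),"F",np.round(s["wrist_force"],1),"grip",round(s["gripper_width"],3)); return s,p,M
def shift(target,yaw=None):
    s,p,M=report(); d=M.T@(np.array(target)-p); print("shift m",(d/1000).round(4))
    if yaw is not None:
        cur=np.degrees(np.arctan2(M[1,2],M[0,2])); print("turn deg about x (z->yaw):",round((cur-yaw+180)%360-180,2),"or opp",round((cur-yaw)%360-180,2))
E
python3 - <<'E'
from h import *
s,p,M=st(); print(M.round(3)); shift([378.6,116.1,150],16.1)
E
```

```text
[[-0.     0.438 -0.899]
 [ 0.    -0.899 -0.438]
 [-1.    -0.     0.   ]]
t 1.3 tcp [ 284.4 -584.5  248.3] dock [-589.5 -582.3] toolz yaw -154.05 F [ 0.3  0.3 -0.2] grip 1.0
shift m [ 0.0983 -0.5887 -0.3913]
turn deg about x (z->yaw): -170.15 or opp 9.85
```

```bash
python3 -m pendant '[[0,-0.04,-0.026,0],[0,-0.085,-0.056,1],[0,-0.13,-0.086,2],[0,-0.175,-0.116,3],[0,-0.22,-0.146,4],[0,-0.265,-0.176,5],[0,-0.31,-0.206,6],[0,-0.355,-0.236,7],[0,-0.40,-0.266,8],[0,-0.44,-0.292,9.85]]' 0.05
python3 - <<'E'
from h import *
shift([378.6,116.1,60],16.1)
E
```

```text
t: 2.55
tool_pos: [354.4, -59.4, 248.6]
ee_rot: [0.701, 0.098, -0.7, 0.099]
wrist_force: [0.6, -0.2, -0.0]
gripper_width: 0.584
t 2.55 tcp [354.4 -59.4 248.6] dock [-312. -131.] toolz yaw -163.96 F [ 0.6 -0.2 -0. ] grip 0.584
shift m [ 0.1886 -0.1621 -0.0715]
turn deg about x (z->yaw): 179.94 or opp -0.06
```

```bash
python3 -m pendant '[[0,-0.04,-0.018,0],[0,-0.08,-0.036,0],[0,-0.12,-0.053,0],[0.02,-0.15,-0.067,0],[0.06,-0.162,-0.0715,0],[0.10,-0.162,-0.0715,0],[0.14,-0.162,-0.0715,0],[0.17,-0.162,-0.0715,0],[0.1886,-0.162,-0.0715,0],[0.1886,-0.162,-0.0715,0]]'
python3 - <<'E'
from h import *
shift([378.6,116.1,28],16.1)
c=robot.capture("scene"); cv2.imwrite("pics/s1.png",c["image"][:,:,::-1]); cv2.imwrite("pics/s1z.png",cv2.resize(c["image"][100:280,200:400,::-1],None,fx=3.3,fy=3.3,interpolation=cv2.INTER_CUBIC)); np.save("scene1.npy",cloud(c))
E
```

```text
t: 3.8
tool_pos: [377.5, 115.9, 58.9]
ee_rot: [-0.699, -0.099, 0.701, -0.099]
wrist_force: [-0.3, -0.8, -0.0]
gripper_width: 0.588
t 3.8 tcp [377.5 115.9  58.9] dock [-219.6   19.7] toolz yaw -163.96 F [-0.3 -0.8 -0. ] grip 0.588
shift m [ 0.0309  0.0001 -0.0012]
turn deg about x (z->yaw): 179.94 or opp -0.06
```

View pics/s1z.png

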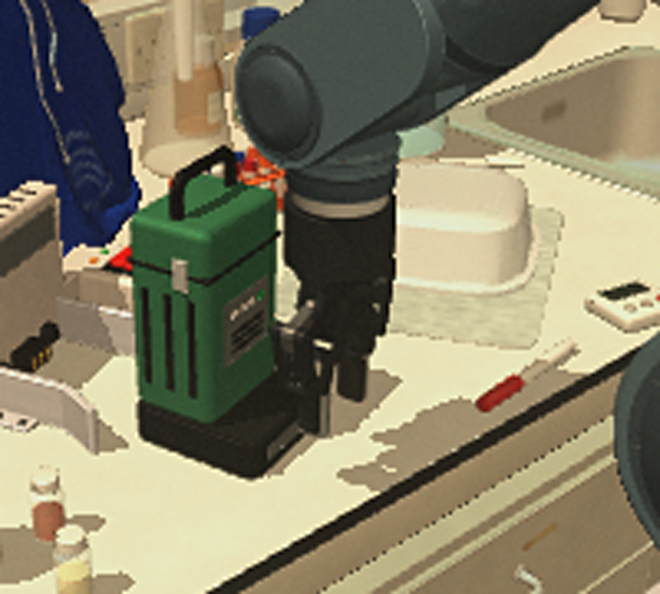

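The gripper stands in front of the foot, fingers astride the kick plate; the near fingertip shows at about (297,230) in the full picture. I'll measure the tip height.

```bash
python3 - <<'E'
from h import *
W=np.load("scene1.npy").reshape(-1,3); s,p,M=st()
d=W-p; T=d@M   # tool coords
for lo,hi in ((20,60),(-60,-20)):
    k=T[(T[:,1]>lo)&(T[:,1]<hi)&(abs(T[:,2])<22)&(T[:,0]>-60)&(T[:,0]<40)]
    print(len(k),"xmax",np.sort(k[:,0])[-6:].round(1),"y",np.percentile(k[k[:,0]>-5],[2,98],axis=0).round(1).tolist() if len(k) else 0)
# body extent along z tool
for x0 in range(-160,30,15):
    k=T[(T[:,0]>x0)&(T[:,0]<x0+15)&(abs(T[:,1])<60)&(abs(T[:,2])<60)]
    if len(k)>5: print(x0,len(k),np.percentile(k,[2,98],axis=0).round(0)[:,1:].tolist())
E
```

```text
235 xmax [11.5 11.7 12.  12.8 14.4 14.7] y [[-4.3, 23.0, -11.0], [14.2, 28.0, 10.9]]
276 xmax [11.7 11.9 12.2 13.1 13.8 13.8] y [[-4.0, -39.9, -8.7], [13.8, -25.8, 10.4]]
-160 282 [[-39.0, -32.0], [12.0, 36.0]]
-145 211 [[-39.0, -26.0], [7.0, 36.0]]
-130 205 [[-38.0, -25.0], [6.0, 36.0]]
-115 96 [[-39.0, -11.0], [-3.0, 36.0]]
-100 165 [[-59.0, -9.0], [16.0, 19.0]]
-85 129 [[-57.0, -1.0], [58.0, 19.0]]
-70 128 [[-58.0, -3.0], [56.0, 17.0]]
-55 135 [[-59.0, -9.0], [57.0, 16.0]]
-40 108 [[-58.0, -10.0], [49.0, 12.0]]
-25 94 [[-39.0, -8.0], [32.0, 10.0]]
-10 107 [[-40.0, -12.0], [28.0, 11.0]]
5 41 [[-37.0, -10.0], [28.0, 10.0]]
20 209 [[-50.0, -60.0], [26.0, -36.0]]
```

```bash
python3 -m pendant '[[0.01,0,0,0],[0.02,0,0,0],[0.03,0,0,0],[0.038,0,0,0],[0.038,0,-0.005,0],[0.038,0,-0.010,0],[0.038,0,-0.015,0],[0.038,0,-0.019,0],[0.038,0,-0.022,0],[0.038,0,-0.022,0]]'
python3 - <<'E'
from h import *
report()
E
```

```text
t: 5.1
tool_pos: [399.9, 122.0, 22.1]
ee_rot: [0.7, 0.098, -0.7, 0.099]
wrist_force: [0.4, -0.2, -0.3]
gripper_width: 0.59
t 5.1 tcp [399.9 122.   22.1] dock [-196.6   16.2] toolz yaw -163.96 F [ 0.4 -0.2 -0.3] grip 0.59
```

```bash
python3 -m pendant '[[0,0,-0.004,0],[0,0,-0.009,0],[0,0,-0.014,0],[0,0,-0.019,0],[0,0,-0.024,0],[0,0,-0.029,0],[0,0,-0.034,0],[0,0,-0.039,0],[0,0,-0.043,0],[0,0,-0.045,0]]'
python3 - <<'E'
from h import *
report()
c=robot.capture("top"); cv2.imwrite("pics/t2.png",c["image"][:,:,::-1]); cv2.imwrite("pics/t2z.png",cv2.resize(c["image"][120:270,160:360,::-1],None,fx=4,fy=4,interpolation=cv2.INTER_CUBIC))
W=cloud(c); S=W.reshape(-1,3)
for lo,hi in ((180,196),(205,235)):
    k=S[(S[:,2]>lo)&(S[:,2]<hi)&(abs(S[:,0]-520)<90)&(abs(S[:,1]-160)<90)]
    print(len(k)); 
    if len(k)>5: print(cv2.minAreaRect(k[:,:2].astype(np.float32)))
E
```

```text
t: 6.35
tool_pos: [438.9, 134.1, 20.7]
ee_rot: [-0.696, -0.099, 0.704, -0.099]
wrist_force: [-14.8, -5.4, 10.9]
gripper_width: 0.587
t 6.35 tcp [438.9 134.1  20.7] dock [-156.1   11.4] toolz yaw -163.91 F [-14.8  -5.4  10.9] grip 0.587
839
((521.2523803710938, 157.48068237304688), (69.83074188232422, 95.65228271484375), 15.768028259277344)
123
((521.3595581054688, 158.2148895263672), (9.821199417114258, 76.43598175048828), 15.718379020690918)
```

View pics/t2z.png

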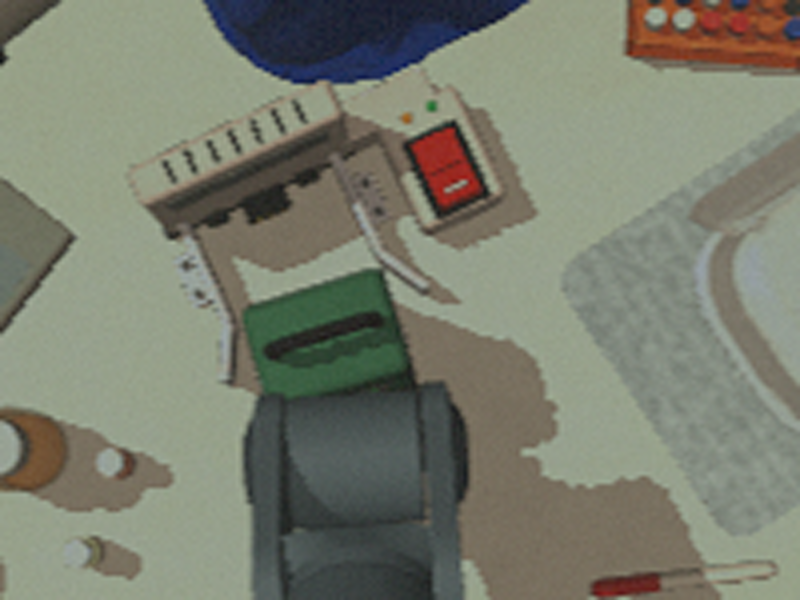

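```bash
python3 -m pendant '[[-0.002,0,-0.005,0],[-0.003,0,-0.010,0],[-0.003,0,-0.014,0],[-0.003,0.0015,-0.016,-1.4],[-0.003,0.003,-0.018,-2.8],[-0.003,0.0045,-0.020,-4.2],[-0.003,0.006,-0.022,-5.6],[-0.003,0.0075,-0.024,-7],[-0.003,0.009,-0.0255,-8.2],[-0.003,0.009,-0.027,-8.2]]'
python3 - <<'E'
from h import *
report()
c=robot.capture("top"); cv2.imwrite("pics/t3z.png",cv2.resize(c["image"][120:270,160:360,::-1],None,fx=4,fy=4,interpolation=cv2.INTER_CUBIC))
W=cloud(c); S=W.reshape(-1,3)
for lo,hi in ((180,196),(205,235)):
    k=S[(S[:,2]>lo)&(S[:,2]<hi)&(abs(S[:,0]-540)<90)&(abs(S[:,1]-170)<90)]
    r=cv2.minAreaRect(k[:,:2].astype(np.float32)); print(r); a=np.radians(r[2]); print("origin dock",w2dock(np.array(r[0])-19*np.array([np.cos(a),np.sin(a)])))
E
```

```text
t: 7.65
tool_pos: [467.1, 132.8, 23.2]
ee_rot: [-0.687, -0.149, 0.695, -0.149]
wrist_force: [-6.8, -4.0, 0.5]
gripper_width: 0.587
t 7.65 tcp [467.1 132.8  23.2] dock [-130.8   -1.3] toolz yaw -155.65 F [-6.8 -4.   0.5] grip 0.587
((546.0714111328125, 167.0615997314453), (68.85896301269531, 94.69049072265625), 24.05120277404785)
origin dock [-63.75895327  -2.13322971]
((546.0128173828125, 166.7849884033203), (9.883574485778809, 77.04493713378906), 24.517772674560547)
origin dock [-63.92422107  -2.51681261]
```

View pics/t3z.png

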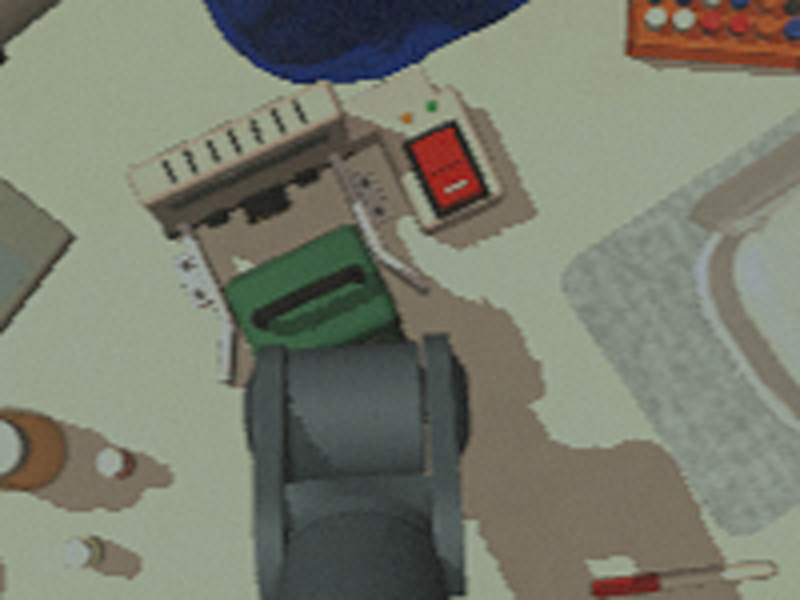

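```bash
python3 -m pendant '[[0,0,-0.006,0],[0,0,-0.012,0.3],[0,-0.0005,-0.018,0.3],[0,-0.001,-0.024,0.3],[0,-0.001,-0.030,0.3],[0,-0.001,-0.036,0.3],[0,-0.001,-0.042,0.3],[0,-0.001,-0.047,0.3],[0,-0.001,-0.050,0.3],[0,-0.001,-0.053,0.3]]'
python3 - <<'E'
from h import *
report()
E
```

```text
t: 8.95
tool_pos: [514.2, 155.3, 23.2]
ee_rot: [-0.686, -0.148, 0.697, -0.148]
wrist_force: [-11.5, -5.1, 6.9]
gripper_width: 0.582
t 8.95 tcp [514.2 155.3  23.2] dock [-78.6   0.1] toolz yaw -155.87 F [-11.5  -5.1   6.9] grip 0.582
```

```bash
python3 -m pendant '[[0,0,-0.002,0],[0,0,-0.004,0],[0,0,-0.006,0],[0,0,-0.007,0],[0,0,-0.008,0],[0,0,-0.009,0],[0,0,-0.010,0],[0,0,-0.011,0],[0,0,-0.012,0],[0,0,-0.012,0]]'
python3 - <<'E'
from h import *
report()
E
```

```text
t: 10.2
tool_pos: [523.7, 159.7, 23.3]
ee_rot: [-0.684, -0.148, 0.699, -0.149]
wrist_force: [-11.5, -6.0, 6.4]
gripper_width: 0.584
t 10.2 tcp [523.7 159.7  23.3] dock [-68.2   0.3] toolz yaw -155.8 F [-11.5  -6.    6.4] grip 0.584
```

```bash
python3 -m pendant '[[0,0,-0.001,0],[0,0,-0.0015,0],[0,0,-0.002,0],[0,0,-0.0025,0],[0,0,-0.003,0],[0,0,-0.0035,0],[0,0,-0.004,0],[0,0,-0.0045,0],[0,0,-0.005,0],[0,0,-0.005,0]]'
python3 - <<'E'
from h import *
report()
E
```

```text
t: 11.45
tool_pos: [525.8, 160.7, 23.3]
ee_rot: [-0.681, -0.148, 0.701, -0.149]
wrist_force: [-15.5, -9.1, 10.6]
gripper_width: 0.586
t 11.45 tcp [525.8 160.7  23.3] dock [-65.8   0.3] toolz yaw -155.72 F [-15.5  -9.1  10.6] grip 0.586
```

```bash
python3 -m pendant '[[0,0,-0.001,0],[0,0,-0.002,0],[0,0,-0.003,0],[0,0,-0.004,0],[0,0,-0.005,0],[0,0,-0.006,0],[0,0,-0.006,0],[0,0,-0.006,0],[0,0,-0.006,0],[0,0,-0.006,0]]'
python3 - <<'E'
from h import *
s,p,M=report(); print(M.round(3).tolist())
c=robot.capture("top"); cv2.imwrite("pics/t4z.png",cv2.resize(c["image"][120:270,160:360,::-1],None,fx=4,fy=4,interpolation=cv2.INTER_CUBIC))
W=cloud(c); S=W.reshape(-1,3)
for lo,hi in ((180,196),(205,235)):
    k=S[(S[:,2]>lo)&(S[:,2]<hi)&(abs(S[:,0]-605)<80)&(abs(S[:,1]-195)<80)]
    r=cv2.minAreaRect(k[:,:2].astype(np.float32)); print(r); a=np.radians(r[2]); print("origin dock",w2dock(np.array(r[0])-19*np.array([np.cos(a),np.sin(a)])),np.median(k[:,2]))
c=robot.capture("scene"); cv2.imwrite("pics/s4z.png",cv2.resize(c["image"][100:280,150:350,::-1],None,fx=3.3,fy=3.3,interpolation=cv2.INTER_CUBIC))
E
```

```text
t: 12.7
tool_pos: [526.0, 160.7, 23.4]
ee_rot: [-0.675, -0.147, 0.707, -0.151]
wrist_force: [-29.3, -16.2, 24.2]
gripper_width: 0.583
t 12.7 tcp [526.  160.7  23.4] dock [-65.7   0.3] toolz yaw -155.63 F [-29.3 -16.2  24.2] grip 0.583
[[-0.044, 0.412, -0.91], [-0.014, -0.911, -0.412], [-0.999, -0.005, 0.046]]
((607.6175537109375, 195.55038452148438), (65.16594696044922, 96.63410949707031), 20.65244483947754)
origin dock [ 4.08609062 -0.01406184] 187.19159508880762
((604.3841552734375, 194.1323699951172), (10.397257804870605, 76.1649169921875), 23.720975875854492)
origin dock [ 0.5232812  -1.01127328] 218.81075891054036
```

View pics/t4z.png

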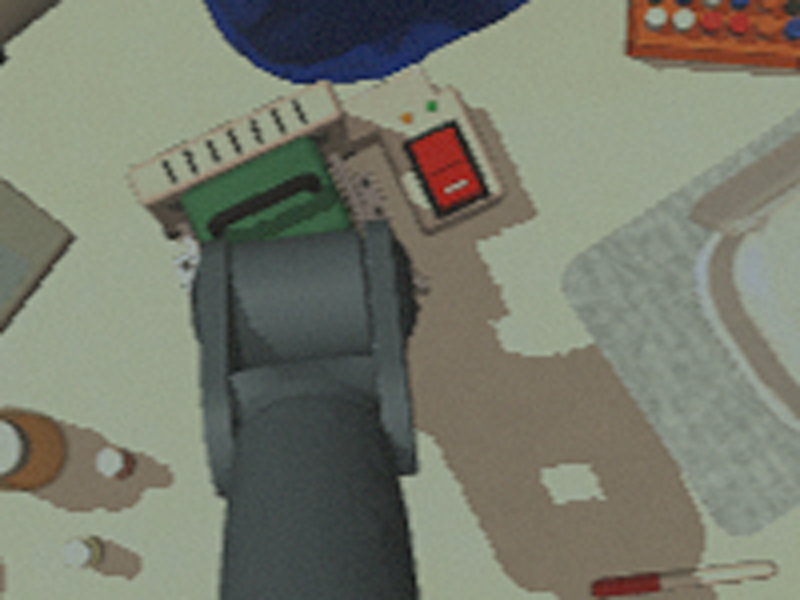

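View pics/s4z.png

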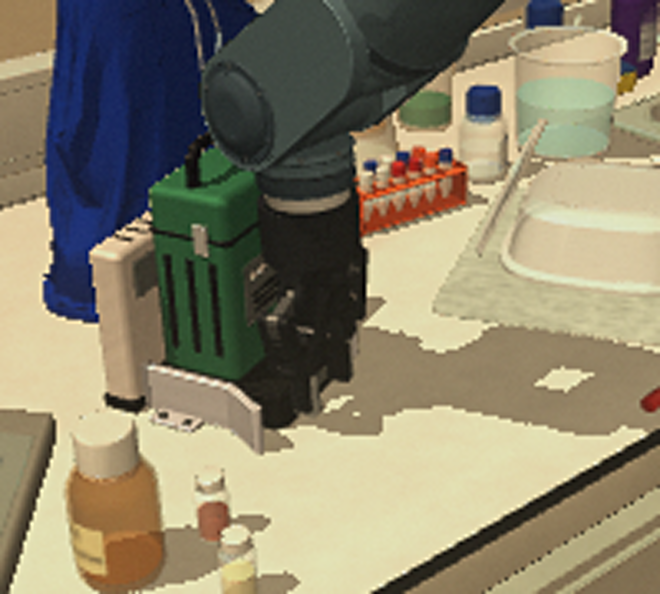

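The force doubled with no further travel, so the pack is home. Backing off, then checking.

```bash
python3 -m pendant '[[0,0,0.004,0],[0,0,0.010,0],[0,0,0.020,0],[0,0,0.030,0],[0,0,0.040,0],[0,0,0.050,0],[-0.01,0,0.060,0],[-0.04,0,0.070,0],[-0.08,0,0.080,0],[-0.12,0,0.080,0]]'
python3 -m pendant '[[-0.05,0,0,0],[-0.10,0.03,0,0],[-0.14,0.08,0,0],[-0.14,0.13,0,0],[-0.14,0.18,0,0],[-0.14,0.22,0,0],[-0.14,0.25,0,0],[-0.14,0.25,0,0],[-0.14,0.25,0,0],[-0.14,0.25,0,0]]' 0
python3 - <<'E'
from h import *
s,p,M=report(); print(M.round(3).tolist())
c=robot.capture("top"); cv2.imwrite("pics/t5z.png",cv2.resize(c["image"][120:270,160:360,::-1],None,fx=4,fy=4,interpolation=cv2.INTER_CUBIC))
W=cloud(c); S=W.reshape(-1,3); np.save("top5.npy",W)
for lo,hi in ((180,196),(205,235),(25,36)):
    k=S[(S[:,2]>lo)&(S[:,2]<hi)]; D=np.array([w2dock(q) for q in k]); k=k[(abs(D[:,1])<55)&(D[:,0]>-62)&(D[:,0]<62)]
    r=cv2.minAreaRect(k[:,:2].astype(np.float32)); print(r,np.median(k[:,2]),w2dock(r[0]))
for q in("rocker_press",): print([(d["p"],ray(c,d["point"][0]*384,d["point"][1]*512,61),w2dock(ray(c,d["point"][0]*384,d["point"][1]*512,61))) for d in robot.tip_of(q,c)[:2]])
c=robot.capture("scene"); cv2.imwrite("pics/s5z.png",cv2.resize(c["image"][100:280,150:350,::-1],None,fx=3.3,fy=3.3,interpolation=cv2.INTER_CUBIC));np.save("scene5.npy",cloud(c))
E
```

```text
t: 14.05
tool_pos: [457.3, 129.2, 147.7]
ee_rot: [-0.674, -0.147, 0.708, -0.151]
wrist_force: [1.0, 0.4, 0.7]
gripper_width: 0.587
t: 15.3
tool_pos: [566.2, -95.6, 286.2]
ee_rot: [-0.674, -0.148, 0.708, -0.151]
wrist_force: [0.1, 0.5, -0.4]
gripper_width: -0.0
t 15.3 tcp [566.2 -95.6 286.2] dock [-133.2 -250.2] toolz yaw -155.58 F [ 0.1  0.5 -0.4] grip -0.0
[[-0.045, 0.413, -0.91], [-0.014, -0.911, -0.413], [-0.999, -0.006, 0.047]]
((604.599853515625, 194.06268310546875), (70.1153793334961, 95.57337188720703), 23.64929962158203) 187.0174617350783 [19.69176184 -1.25519534]
((604.8231811523438, 194.3033447265625), (10.171627044677734, 76.39363098144531), 24.561153411865234) 219.09323831888082 [19.99366768 -1.12617554]
((559.2821044921875, 173.16355895996094), (52.0672607421875, 100.40072631835938), 27.20638084411621) 30.14574849667838 [-30.20850153  -1.91510616]
[(0.75, array([643.19827758,  67.03697181,  61.        ]), array([   3.28716541, -132.99835033]))]
```

View pics/t5z.png

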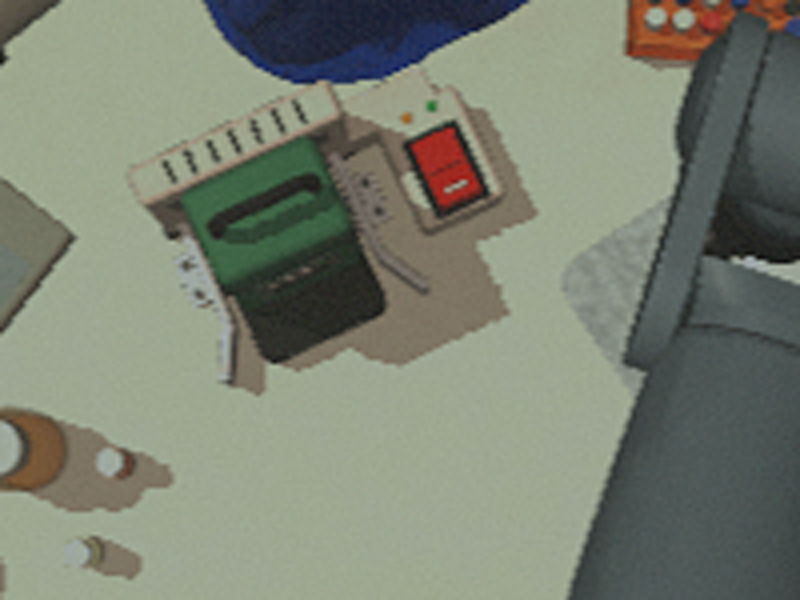

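View pics/s5z.png

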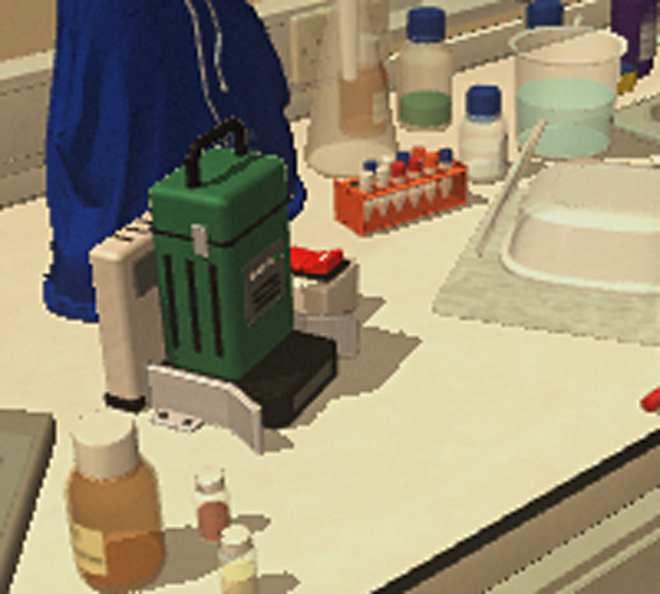

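```bash
python3 - <<'E'
from h import *
for n in ("top0","top5"):
    W=np.load(n+".npy").reshape(-1,3); D=np.array([w2dock(q) for q in W]); k=(W[:,2]>52)&(W[:,2]<70)&(D[:,1]<-105)&(D[:,1]>-155)&(abs(D[:,0]-10)<50)
    print(len(W[k]),np.percentile(D[k],[2,50,98],axis=0).round(1).tolist())
    for x0 in range(-16,48,8):
        j=k&(D[:,0]>=x0)&(D[:,0]<x0+8); print(x0,W[j,2].mean().round(1) if j.any() else None,end="; ")
    print()
s,p,M=st()
# fingertip position closed, from scene cloud
T=(np.load("scene5.npy").reshape(-1,3)-p)@M; k=T[(abs(T[:,1])<30)&(abs(T[:,2])<25)&(T[:,0]>-40)&(T[:,0]<45)]
if len(k): print("tip",np.sort(k[:,0])[-8:].round(1),np.percentile(k[k[:,0]>0],[2,98],axis=0).round(1).tolist())
tip=17; x=M[:,0]
w=dock2w(-2,-129); tgt=np.array([w[0],w[1],75])-x*tip
shift(tgt)
E
```

```text
236 [[-10.3, -147.9], [15.1, -128.2], [48.7, -110.0]]
-16 57.1; -8 61.1; 0 59.2; 8 57.3; 16 56.6; 24 55.6; 32 55.8; 40 54.7; 
231 [[-9.9, -148.3], [15.2, -128.3], [52.2, -108.1]]
-16 57.4; -8 60.8; 0 58.3; 8 56.5; 16 55.4; 24 55.9; 32 56.2; 40 54.8; 
tip [12.6 12.7 12.9 13.4 14.  14.3 14.6 14.9] [[0.2, -14.7, -12.2], [14.6, 7.2, 9.7]]
t 15.45 tcp [566.4 -95.9 286.3] dock [-133.1 -250.6] toolz yaw -155.59 F [-0.5  0.9 -0.3] grip -0.001
shift m [ 0.1886 -0.1196 -0.1417]
```

```bash
python3 -m pendant '[[0,-0.03,-0.035,0],[0,-0.06,-0.07,0],[0,-0.09,-0.105,0],[0.02,-0.1196,-0.1417,0],[0.06,-0.1196,-0.1417,0],[0.10,-0.1196,-0.1417,0],[0.14,-0.1196,-0.1417,0],[0.17,-0.1196,-0.1417,0],[0.1886,-0.1196,-0.1417,0],[0.1886,-0.1196,-0.1417,0]]'
python3 - <<'E'
from h import *
s,p,M=report(); t=p+17*M[:,0]; print("tip",t.round(1),w2dock(t).round(1))
E
```

```text
t: 16.7
tool_pos: [636.6, 69.1, 90.7]
ee_rot: [-0.673, -0.148, 0.708, -0.151]
wrist_force: [-0.7, -1.1, 0.4]
gripper_width: -0.002
t 16.7 tcp [636.6  69.1  90.7] dock [  -1.9 -128.4] toolz yaw -155.57 F [-0.7 -1.1  0.4] grip -0.002
tip [635.8  68.8  73.7] [  -2.8 -128.3]
```

```bash
python3 -m pendant '[[0.004,0,0,0],[0.008,0,0,0],[0.011,0,0,0],[0.013,0,0,0],[0.015,0,0,0],[0.016,0,0,0],[0.017,0,0,0],[0.018,0,0,0],[0.019,0,0,0],[0.019,0,0,0]]'
python3 - <<'E'
from h import *
s,p,M=report(); t=p+17*M[:,0]; print("tip",t.round(1),w2dock(t).round(1))
E
```

```text
t: 17.95
tool_pos: [635.9, 68.7, 72.7]
ee_rot: [-0.673, -0.148, 0.708, -0.151]
wrist_force: [-3.7, -2.2, 8.6]
gripper_width: 0.001
t 17.95 tcp [635.9  68.7  72.7] dock [  -2.6 -128.5] toolz yaw -155.56 F [-3.7 -2.2  8.6] grip 0.001
tip [635.1  68.5  55.8] [  -3.5 -128.4]
```

Tip at 55.8 mm with 8.6 N. I'll press a touch more, then lift and look.

```bash
python3 -m pendant '[[0.0005,0,0,0],[0.001,0,0,0],[0.0015,0,0,0],[0.002,0,0,0],[0.0025,0,0,0],[0.0025,0,0,0],[0.0025,0,0,0],[0.0025,0,0,0],[0.0025,0,0,0],[0.0025,0,0,0]]'
python3 -m pendant '[[-0.01,0,0,0],[-0.03,0,0,0],[-0.06,0,0,0],[-0.10,0,0,0],[-0.14,0,0,0],[-0.18,0,0,0],[-0.20,0.05,0.03,0],[-0.20,0.10,0.06,0],[-0.20,0.15,0.09,0],[-0.20,0.17,0.10,0]]'
python3 - <<'E'
from h import *
report()
c=robot.capture("top"); cv2.imwrite("pics/t6z.png",cv2.resize(c["image"][90:290,130:400,::-1],None,fx=2.9,fy=2.9,interpolation=cv2.INTER_CUBIC))
W=cloud(c).reshape(-1,3); D=np.array([w2dock(q) for q in W])
k=(W[:,2]>50)&(W[:,2]<72)&(D[:,1]<-116)&(D[:,1]>-140)
for x0 in range(-16,48,8):
    j=k&(D[:,0]>=x0)&(D[:,0]<x0+8); print(x0,W[j,2].mean().round(1) if j.any() else None,end="; ")
for lo,hi in ((180,196),(205,235)):
    k=W[(W[:,2]>lo)&(W[:,2]<hi)&(abs(D[:,1])<60)&(abs(D[:,0])<70)]; r=cv2.minAreaRect(k[:,:2].astype(np.float32)); print(r,w2dock(r[0]))
c=robot.capture("scene"); cv2.imwrite("pics/s6z.png",cv2.resize(c["image"][100:340,130:430,::-1],None,fx=2.5,fy=2.5,interpolation=cv2.INTER_CUBIC))
E
```

```text
t: 19.2
tool_pos: [636.0, 68.7, 72.6]
ee_rot: [-0.673, -0.148, 0.709, -0.151]
wrist_force: [-8.9, -0.6, 15.7]
gripper_width: -0.005
t: 20.45
tool_pos: [624.8, -127.2, 277.3]
ee_rot: [-0.674, -0.147, 0.708, -0.15]
wrist_force: [-0.5, 0.6, -0.2]
gripper_width: 0.004
t 20.45 tcp [ 624.8 -127.2  277.3] dock [ -92.6 -302.9] toolz yaw -155.73 F [-0.5  0.6 -0.2] grip 0.004
-16 52.1; -8 55.5; 0 55.8; 8 55.9; 16 56.5; 24 59.6; 32 61.7; 40 60.3; ((605.3018798828125, 193.9945068359375), (69.9693374633789, 95.31080627441406), 23.396568298339844) [20.30536505 -1.60301731]
((605.1316528320312, 194.3217315673828), (10.246298789978027, 76.21478271484375), 24.11106300354004) [20.28294919 -1.23484506]
```

View pics/t6z.png

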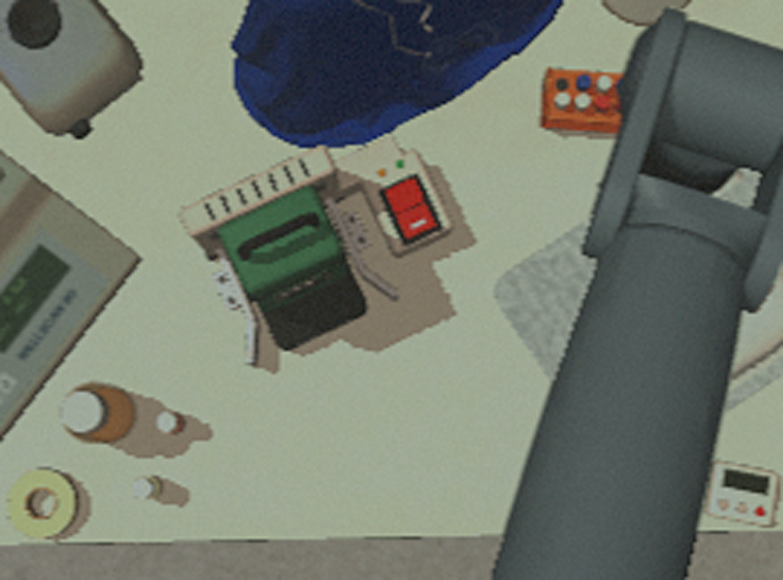

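View pics/s6z.png

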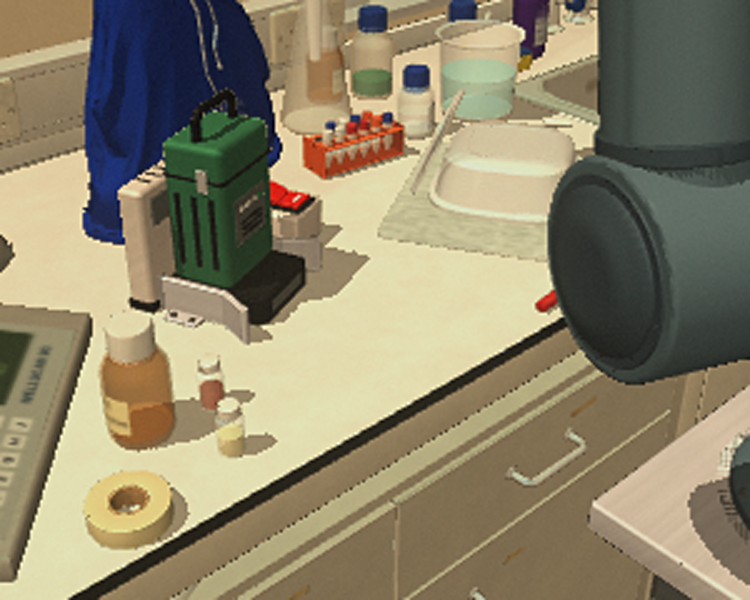

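The near half of the rocker is now level at 55.5–55.9 mm and the far half is up. The pack is still home, the other things are in place and the arm is clear.

```bash
python3 -c "
from workcell import robot
s=robot.sense();print(s['joint_vel'].round(3));print(robot.close_job())"
```

```text
[ 0.056 -0.002  0.012  0.02   0.005  0.018]
the job is handed in; nothing more can be done
None
```

The battery is on charge: I pushed it home in the dock, switched the rocker on, and handed the job in at about 20.6 s.

**Battery:** I pushed it low on the foot's front face with two fingers. On the way I turned it about 8° to line up with the dock, then slid it in until it stopped. When I pushed harder, the horizontal force rose from about 18 to 33 N with no further travel. After I backed off, and again after the switch press, the camera put the pack about 1 mm beyond its nominal home position, which is within the 2 mm calibration. It stood upright, within about 0.5° of the dock's axis.

**Switch:** I pressed the near half with the closed fingertips, up to about 16 N. It now measures level at 55.5–55.9 mm, with the far half standing up.

**Other things:** In the last pictures the vials, tape, amber bottle and timer looked unmoved. The arm hid part of the rack in the top view, though the scene view shows it in place. The pen was mostly hidden behind the arm in the last pictures. I compared these by eye only.

**What was off:**
- The final pushes left the gripper tilted about 2.7° towards the case. The two finger contacts account for the force, and I saw no sign of it touching the case, but I could not rule that out separately.
- I had no direct reading of the contact block, so "home" rests on the force stop and the camera.

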